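# Mount a toroidal transformer on its chassis stud

## Task

Mount the toroidal transformer on the threaded stud of the aluminium chassis: first the black rubber pad, then the transformer, then the white nylon bush with its spigot down in the transformer's hole, and last the blue steel clamp plate, each the way up it lies now, centred on the stud and lying flat on the one below, ready for the nut. Set the transformer down gently, do not drop it, and leave the red screwdriver, the blue pliers and the solder spool where they are.

Things in the scene. Friction and masses are not known exactly. Their poses are not given: they have to be found in the camera images.
- chassis: Fixed chassis on the bench: folded aluminium sheet 140 x 200 mm (its x and y), its flat top 18 mm above the bench; origin at the centre of its underside, z up. A small supply board and a terminal strip (tops 42 mm and 32 mm above the bench) are fixed on its +y half; the stud stands on its -y half and nothing else on the chassis stands within 70 mm of it (a nut lies beside the board).
- stud_foot (a point): Foot of the upright threaded steel stud, on its axis, at the chassis' top surface (48 mm from the chassis' centre towards its -y side). The stud is 8 mm thick and 41 mm high from here; its last 5 mm taper to a 2.4 mm tip. z up.
- pad: Loose black rubber pad, a flat disc 60 mm across and 8 mm thick with a 14 mm hole through its middle and two shallow grooves on top; lies on the bench. Origin at the centre of its underside, z along its axis, up; 30 g.
- toroid: Loose toroidal transformer, a copper-wound ring 58 mm across and 17 mm high with a 28 mm hole and a band of yellow tape at one place (its +x side); lies flat on the bench. Origin at the centre of its underside, z along its axis, up; about 150 to 290 g.
- bush: Loose white nylon flanged bush: flange 50 mm across and 6 mm thick on top, below it a spigot 22 mm across and 6 mm long with a chamfered foot; an 11 mm hole through both. Stands on its spigot, so the flange is 6 to 12 mm above the bench. Origin at the centre of the spigot's lower face, z along its axis, up; 30 g. Seated, the flange rests on the transformer and the spigot is in the transformer's hole.
- clamp_plate: Loose dished steel clamp plate, lacquered blue, 44 mm across: a rim 8 mm high all round, inside it a sunken web with a 12 mm hole; lies on its rim on the bench. Origin at the centre of the rim's lower edge, z along its axis, up; 45 g.
- screwdriver: Red cross-head screwdriver, 190 x 25 x 25 mm, lying on the bench; bystander, not to be moved. Origin under its middle, its length along y.
- pliers: Long-nose pliers with blue handles, 158 x 49 x 12 mm, lying on the bench; bystander, not to be moved. Origin under its middle, its length along y.
- spool: White spool of solder, about 58 x 73 x 46 mm, standing on its flange on the bench; bystander, not to be moved. Origin under its middle.

How it is judged:
On the way, in this order (a step that is already met when the one before it is completed fails the run):
1. the rubber pad lies flat on the chassis, on the stud (horizontal distance between pad and stud_foot below 0.006 m and z of pad in the frame of stud_foot between -0.0025 and 0.0025 m and angle between pad's own z axis and vertical below 0.1 rad and contact force between the fingers and pad below 0.1 N), for 0.2 s.
2. the transformer lies flat on the rubber pad, on the stud (horizontal distance between toroid and stud_foot below 0.006 m and z of toroid in the frame of stud_foot between 0.0055 and 0.0105 m and angle between toroid's own z axis and vertical below 0.1 rad and contact force between the fingers and toroid below 0.1 N), for 0.2 s.
3. the nylon bush sits on the transformer, its spigot in the transformer's hole (horizontal distance between bush and stud_foot below 0.006 m and z of bush in the frame of stud_foot between 0.0165 and 0.0215 m and angle between bush's own z axis and vertical below 0.1 rad and contact force between the fingers and bush below 0.1 N), for 0.2 s.
4. the blue clamp plate lies flat on the bush, on the stud (horizontal distance between clamp_plate and stud_foot below 0.006 m and z of clamp_plate in the frame of stud_foot between 0.0285 and 0.0335 m and angle between clamp_plate's own z axis and vertical below 0.1 rad and contact force between the fingers and clamp_plate below 0.1 N), for 0.2 s.
At the end, for the whole second after the job is handed in: On the stud, from below: pad flat on the chassis, transformer on the pad, bush on the transformer with its spigot in the hole, clamp plate on the bush; each axis within 6 mm of the stud's, each at its seated height within 2.5 mm, tilted less than 0.1 rad, at rest (horizontal distance between each of pad, toroid, bush, clamp_plate and stud_foot below 0.006 m and z of pad in the frame of stud_foot between -0.0025 and 0.0025 m and angle between each of pad, toroid, bush, clamp_plate's own z axis and vertical below 0.1 rad and linear speed of each of pad, toroid, bush, clamp_plate below 0.02 m/s and z of toroid in the frame of stud_foot between 0.0055 and 0.0105 m and z of bush in the frame of stud_foot between 0.0165 and 0.0215 m and z of clamp_plate in the frame of stud_foot between 0.0285 and 0.0335 m); the robot touches nothing.
It fails at once if the red screwdriver moved more than 20 mm from its place (distance of screwdriver from where it was at the start of the episode above 0.02 m).
It fails at once if the blue pliers moved more than 20 mm from its place (distance of pliers from where it was at the start of the episode above 0.02 m).
It fails at once if the solder spool moved more than 20 mm from its place (distance of spool from where it was at the start of the episode above 0.02 m).
It fails at once if the transformer is dropped (falls freely faster than 0.55 m/s, about 15 mm) (linear speed of toroid above 0.55 m/s and contact force between toroid and anything else below 0.05 N).
It also fails if it takes over 96 s, if anything falls off the work surface, if the arm or the gripper's body presses on something with over 40 N, if the wrist force passes 120 N, or if a joint passes its speed limit or range.

## Robot

A 6-joint arm with a two-finger parallel gripper is mounted at the origin on a cart in front of the work surface, level with it; the furniture and walls round the work are solid. World frame = base frame: x ahead of the robot, y to its left, z up, the work surface at z = 0. Lengths are in m, angles in rad, forces in N, time in s.
With the tool pointing down it reaches from about 0.325 to 0.875 m from the base axis. Payload 4.4 kg.
Tool frame: the origin (TCP) lies on the front face of the gripper's body, between the roots of the fingers; the fingertips stand 73 mm ahead of it and the grasp point (between the pads) lies 54 mm ahead of it; z points along the fingers, y is the line along which they close (so a half turn about z gives the same grasp; the last joint's range is limited). The gripper opens to 85 mm and grips with 20 to 120 N. Pads are 22 mm wide; open, the fingers measure 114 mm over their backs; the gripper's body (76 mm by 85 mm) begins 54 mm behind the grasp point. The pads swing forward as they close: fully open they stand 13 mm farther back than shut.
Start: joints at [1.137, 0.207, 1.542, -0, 1.393, -0.15], TCP at [0.161, 0.552, 0.304] pointing down, gripper open.
Joint ranges: [-2.73, 2.73], [-0.86, 2.22], [0.23, 2.46], [-1.11, 4.25], [0.08, 2.63], [-2.82, 2.82]. Speed limits (rad/s): [2.79, 2.79, 3.14, 3.14, 3.14, 3.14].

## Interface

Orientations are given as a unit quaternion [x, y, z, w].
In Python, from workcell import ctrl, cams gives the robot as it stands. The module is installed in compiled form; this text tells all that it offers.
- The arm moves only by the shell command python3 -m pendant 'ROWS'. ROWS is JSON, a list of rows, each a list of 7 numbers: the shift along the tool's x, y, z in m, then the turn, a rotation vector about the tool's x, y, z in rad, then the opening, from 0 (shut) to 1 (fully open). In form: [[x, y, z, rx, ry, rz, hand], ...]. A call has 1 to 20 rows; each row shifts and turns the commanded pose from where the row before left it, along the tool's axes as they then stand; what a row does not reach is not made up. A row lasts 1/12 s, in which the tool goes at most 41.7 mm and 7.16 degrees, less where a joint would pass 70% of its speed; a pose out of reach is approached as far as the arm can. A call with a gripper value outside its range is refused whole. The fingers move at their own pace and stop on an object; the grip force is fixed at half the most. Time passes only in rows, so rows that do not move let the fingers close. It gives the time, the measured TCP pose, the force, the opening and the grip force at its end, in the units of the state.
- ctrl.sense(): the state, without advancing time (a new reading comes with each control period).
- cams.get_image(name): name is "scene" or "top" or "wrist"; returns (picture, depth): 420x560x3 uint8, blue, green, red; 420x560 float32, m along the optical axis (not along the pixel's ray), 0 where there is no reading.
- cams.get_calibration(name): a dict with "K" (3x3 intrinsics, pixels), "R" (3x3) and "t" (3): a world point X has camera coordinates R X + t. Camera axes: x right, y down, z forward; pixel columns grow to the right and rows downward; lengths in m; the calibration is good to about 2 mm. A picture is of the moment at which its call begins: read the wrist's pose just before it. get_calibration takes no time and is no camera call; for the wrist camera it gives the pose at the moment of the call.
- ctrl.finish_job(): hands the job in; it is judged then, once.
Trained networks look in the newest picture that a camera, given by its name, has taken for a name from the list of things; names that differ only in an ending like _2 or _b are one class to them, and where a whole thing is asked for, a point or a joint stands for the part that bears it (a point fixed in the world has none). Each returns a list of dicts, best first, with "conf" (0 to 1); they miss things now and then, are a little off and sometimes report something else, mostly with a low value. They report only what shows in the picture. A call takes as long as a camera call.
- cams.cut_out(thing, camera): "mask" (420x560 bool, what is visible of it).
- cams.place_of(thing, camera): "xyz" ([x, y, z] in m, in world coordinates, good to about 4 mm: a listed point, or the origin of a listed thing).
The state is a dict: "t": time; "joints": joint angles; "qvel": joint speeds; "joint_efforts": joint torques, N m; "tcp_pos": TCP position; "ee_rot": TCP orientation; "force": force on the tool from outside, world axes, zero at the start; "wrist_torque": the same for the moment, N m; "gripper_width": finger opening in m; "grip_force": force on a finger pad.
Only numpy, scipy, OpenCV 4.12 (cv2) and the standard library are available. Lean on these libraries where they do the work, as an engineer would, in place of code of your own. Each camera call takes 0.05 s, during which the arm holds its last target. There are 200 camera calls.

## Working session

There is one attempt and no reset: what is moved stays moved. The work goes in short steps, Python scripts to look and compute and a shell command to move; the robot and the scene stay as the last step left them, time stands still between calls to the robot, and variables do not carry over. Pictures are saved under pics/ and viewed, at most 15 in all, crops included, and the job is handed in when it is done.

```bash
mkdir -p pics
cat > h.py <<'E'
import numpy as np,cv2
from workcell import ctrl,cams
from scipy.spatial.transform import Rotation as R
def world(name,dep=None,cal=None):
    c=cal or cams.get_calibration(name);h,w=dep.shape
    u,v=np.meshgrid(np.arange(w),np.arange(h));K=c["K"]
    p=np.stack([(u-K[0][2])/K[0][0]*dep,(v-K[1][2])/K[1][1]*dep,dep],-1)
    return (p-np.array(c["t"]))@np.array(c["R"])
def rel(target,yaw=None):
    """shift in tool axes from present TCP to world target"""
    s=ctrl.sense();r=R.from_quat(s["ee_rot"])
    return r.inv().apply(np.array(target)-s["tcp_pos"])
E
python3 - <<'E'
from h import *
s=ctrl.sense();print(s)
print(R.from_quat(s["ee_rot"]).as_matrix().round(3))
for n in("scene","top"):
    p,d=cams.get_image(n);cv2.imwrite(f"pics/{n}0.png",p)
    for t in("chassis","stud_foot","pad","toroid","bush","clamp_plate","screwdriver","pliers","spool"):
        print(n,t,[(round(o["conf"],2),np.round(o["xyz"],3).tolist()) for o in cams.place_of(t,n)[:2]])
E
```

```text
{'t': 0.0, 'joints': array([ 1.13650167e+00,  2.07390424e-01,  1.54297627e+00, -6.65083394e-06,
        1.39350633e+00, -1.50502790e-01]), 'qvel': array([ 0.00081277,  0.00102672, -0.0003775 , -0.00068695,  0.00037851,
       -0.00016427]), 'joint_efforts': array([-8.44660972e-04, -3.83017981e+01, -2.91600770e+01, -3.44520176e-04,
        1.04433947e-02, -1.81519312e-05]), 'tcp_pos': array([0.16075609, 0.55144304, 0.30273179]), 'ee_rot': array([ 1.41419568e-01,  9.89949092e-01, -1.09273498e-03, -3.25525041e-04]), 'force': array([-0.33206495,  0.1603076 , -0.55785218]), 'wrist_torque': array([ 0.00806685,  0.03845067, -0.0198641 ]), 'grip_force': 0.0, 'gripper_width': 0.08562803771190235}
[[-0.96   0.28  -0.001]
 [ 0.28   0.96  -0.002]
 [ 0.    -0.002 -1.   ]]
scene chassis [(0.85, [0.449, 0.032, -0.001])]
scene stud_foot [(0.69, [0.471, -0.013, 0.014])]
scene pad [(0.74, [0.493, 0.346, 0.002])]
scene toroid [(0.72, [0.544, -0.264, -0.001])]
scene bush [(0.68, [0.395, 0.25, -0.001])]
scene clamp_plate [(0.6, [0.403, -0.244, -0.002])]
scene screwdriver []
scene pliers [(0.6, [0.466, -0.427, 0.002])]
scene spool [(0.9, [0.597, -0.41, 0.002])]
top chassis [(0.73, [0.452, 0.034, 0.004])]
top stud_foot [(0.8, [0.466, -0.016, 0.017]), (0.34, [0.55, -0.266, -0.005])]
top pad [(0.68, [0.494, 0.344, -0.0])]
top toroid [(0.64, [0.604, -0.407, -0.002]), (0.47, [0.547, -0.263, -0.003])]
top bush [(0.73, [0.396, 0.253, -0.002])]
top clamp_plate [(0.58, [0.399, -0.246, -0.0])]
top screwdriver [(0.5, [0.412, 0.556, -0.001])]
top pliers [(0.72, [0.465, -0.428, 0.001])]
top spool [(0.54, [0.601, -0.407, -0.0])]
```

View pics/top0.png

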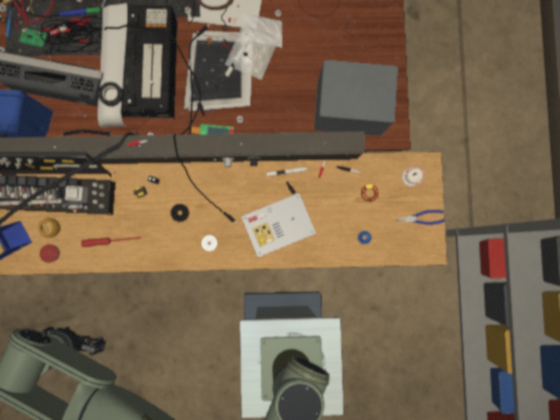

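View pics/scene0.png

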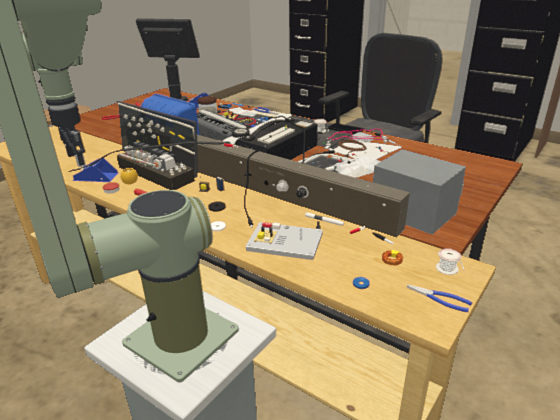

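```bash
python3 -m pendant '[[0,0,0,0,0,-0.0946,1],[0,0,0,0,0,-0.0946,1],[0,0,0,0,0,-0.0946,1],[-0.033,-0.021,0,0,0,0,1],[-0.033,-0.021,0,0,0,0,1],[-0.033,-0.021,0,0,0,0,1],[-0.033,-0.021,0,0,0,0,1],[-0.033,-0.021,0,0,0,0,1],[-0.033,-0.021,0.01,0,0,0,1],[-0.033,-0.021,0.01,0,0,0,1],[-0.033,-0.021,0.01,0,0,0,1],[-0.033,-0.021,0.01,0,0,0,1],[-0.033,-0.021,0.01,0,0,0,1],[0,0,0,0,0,0,1],[0,0,0,0,0,0,1]]'
cat >> h.py <<'E'
def fit(name,thing,zlo,zhi,save=None):
    """centre of a disc: mask -> points at its top height -> min enclosing circle"""
    cal=cams.get_calibration(name)
    p,d=cams.get_image(name);m=cams.cut_out(thing,name)
    if save: cv2.imwrite(save,p)
    if not m: print(thing,"none");return
    W=world(name,d,cal);mk=m[0]["mask"]&(d>0)
    q=W[mk];q=q[(q[:,2]>zlo)&(q[:,2]<zhi)]
    c,r=cv2.minEnclosingCircle(q[:,:2].astype(np.float32))
    e=cv2.fitEllipse(cv2.convexHull(q[:,:2].astype(np.float32)*1000))
    print(thing,name,"conf",round(m[0]["conf"],2),"n",len(q),"z pct",np.percentile(W[mk][:,2],[5,50,95]).round(4),"circ",np.round(c,4),round(r,4),"ell mm",np.round(e[0],1),np.round(e[1],1), "bbox", q.min(0).round(4),q.max(0).round(4))
E
python3 - <<'E'
from h import *
s=ctrl.sense();print(s["tcp_pos"],R.from_quat(s["ee_rot"]).as_matrix().round(3),s["t"])
fit("wrist","pad",0.005,0.012,"pics/w1.png")
print(cams.place_of("pad","wrist"))
E
```

```text
t: 2.25
tcp_pos: [0.4923, 0.3403, 0.2528]
ee_rot: [0.002, 1.0, -0.0, -0.001]
force: [-1.5, -0.1, 0.3]
gripper_width: 0.0853
grip_force: 0.0
[0.4922946  0.34030166 0.25278002] [[-1.     0.004 -0.002]
 [ 0.004  1.    -0.001]
 [ 0.002 -0.001 -1.   ]] 2.25
pad wrist conf 0.71 n 3305 z pct [0.0083 0.0098 0.0111] circ [0.4966 0.3451] 0.0302 ell mm [496.5 345.1] [59.1 60.1] bbox [0.4665 0.3161 0.0053] [0.5264 0.3748 0.0119]
[{'xyz': [0.4986, 0.345, 0.0009], 'conf': 0.87}]
```

View pics/w1.png

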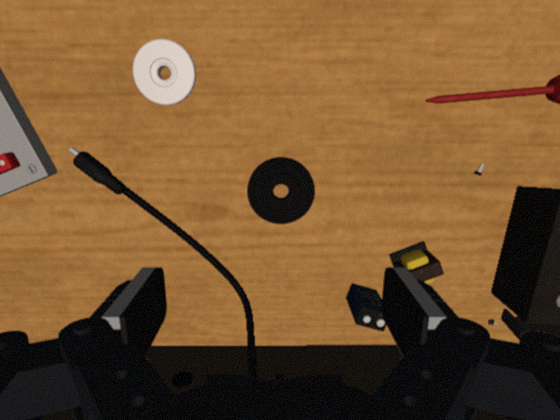

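The picture shows the pad at (281,190), the bush at (164,72), and the cable and small parts clear of the fingers.

```bash
python3 - <<'E'
from h import *
fit("wrist","bush",0.008,0.02)
E
python3 -m pendant '[[-0.0043,0.005,0.03,0,0,0,1],[0,0,0.035,0,0,0,1],[0,0,0.035,0,0,0,1],[0,0,0.035,0,0,0,1],[0,0,0.02,0,0,0,1],[0,0,0.014,0,0,0,1],[0,0,0.014,0,0,0,1],[0,0,0,0,0,0,1],[0,0,0,0,0,0,1]]'
python3 -m pendant '[[0,0,0,0,0,0,0],[0,0,0,0,0,0,0],[0,0,0,0,0,0,0],[0,0,0,0,0,0,0],[0,0,0,0,0,0,0],[0,0,0,0,0,0,0],[0,0,0,0,0,0,0],[0,0,0,0,0,0,0]]'
```

```text
bush none
t: 3.25
tcp_pos: [0.4954, 0.3476, 0.0713]
ee_rot: [-0.0, 1.0, 0.0, 0.0]
force: [0.2, -0.1, 0.1]
gripper_width: 0.0853
grip_force: 0.0
t: 3.92
tcp_pos: [0.4969, 0.3478, 0.0741]
ee_rot: [0.0, 1.0, 0.001, 0.002]
force: [-2.3, -1.0, 8.3]
gripper_width: 0.0553
grip_force: 61.6
```

```bash
python3 -m pendant '[[0,0,-0.01,0,0,0,0],[0,0,-0.03,0,0,0,0],[0,0,-0.04,0,0,0,0],[0,0,-0.04,0,0,0,0],[0,0,-0.04,0,0,0,0],[0,0,0,0,0,0,0],[0,0,0,0,0,0,0]]'
python3 - <<'E'
from h import *
print(ctrl.sense()["tcp_pos"])
fit("wrist","pad",0.05,0.3,"pics/w2.png")
print(cams.place_of("pad","wrist"))
E
```

```text
t: 4.5
tcp_pos: [0.4976, 0.3481, 0.2366]
ee_rot: [0.0, 1.0, 0.002, 0.005]
force: [-0.3, -0.2, -0.3]
gripper_width: 0.0553
grip_force: 63.3
[0.49759754 0.34812957 0.23661824]
pad wrist conf 0.62 n 14646 z pct [0.1704 0.172  0.1731] circ [0.4973 0.3472] 0.0304 ell mm [497.2 347.2] [58.2 60.8] bbox [0.4671 0.3196 0.1634] [0.5274 0.3751 0.1745]
[{'xyz': [0.4975, 0.3487, 0.1616], 'conf': 0.75}]
```

View pics/w2.png

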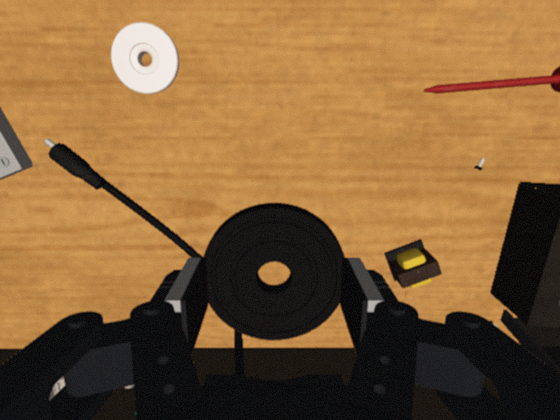

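Pad is held centred, at (275,272), between the fingers; the chassis is at the left. Moving so that the stud shows to the left of the hand.

```bash
python3 -m pendant '[[-0.002,-0.035,0,0,0,0,0],[-0.002,-0.035,0,0,0,0,0],[-0.002,-0.035,0,0,0,0,0],[-0.002,-0.035,0,0,0,0,0],[-0.002,-0.035,0,0,0,0,0],[-0.002,-0.035,0,0,0,0,0],[-0.002,-0.035,0,0,0,0,0],[0,0,0,0,0,0,0],[0,0,0,0,0,0,0]]'
cat >> h.py <<'E'
def stud(name,save=None,cx=.467,cy=-.015):
    cal=cams.get_calibration(name);p,d=cams.get_image(name)
    if save: cv2.imwrite(save,p)
    print("net",[(o["conf"],o["xyz"]) for o in cams.place_of("stud_foot",name)])
    W=world(name,d,cal);m=(d>0)&(np.hypot(W[...,0]-cx,W[...,1]-cy)<.03)&(W[...,2]>.025)&(W[...,2]<.066)
    q=W[m];print("n",m.sum())
    for a,b in((.025,.04),(.04,.053),(.053,.066)):
        k=(q[:,2]>a)&(q[:,2]<=b)
        if k.sum():print(a,b,k.sum(),"mid",((q[k].min(0)+q[k].max(0))/2).round(4),"ext",(np.ptp(q[k],axis=0)).round(4),"mean",q[k].mean(0).round(4))
    v,u=np.nonzero(m)
    if len(u):print("px",u.min(),u.max(),v.min(),v.max(),"cam",(-np.array(cal["R"]).T@cal["t"]).round(3))
    f=(d>0)&(np.hypot(W[...,0]-cx,W[...,1]-cy)<.03)&(W[...,2]<.025);print("floor z",np.median(W[f][:,2]))
E
python3 - <<'E'
from h import *
print(ctrl.sense()["tcp_pos"])
stud("wrist","pics/w3.png")
E
```

```text
t: 5.4
tcp_pos: [0.5084, 0.1002, 0.2289]
ee_rot: [0.002, 1.0, 0.0, -0.002]
force: [-0.3, 0.6, 0.5]
gripper_width: 0.0547
grip_force: 63.4
[0.50835506 0.10021597 0.22893634]
net [(0.73, [0.4705, -0.0121, 0.0169])]
n 324
0.025 0.04 96 mid [ 0.4669 -0.0136  0.0326] ext [0.0077 0.005  0.0149] mean [ 0.4664 -0.0124  0.0326]
0.04 0.053 95 mid [ 0.467  -0.0132  0.0465] ext [0.0078 0.0049 0.0129] mean [ 0.4664 -0.0125  0.0466]
0.053 0.066 133 mid [ 0.4671 -0.0148  0.0575] ext [0.0075 0.008  0.0087] mean [ 0.4667 -0.0139  0.0576]
px 96 126 141 156 cam [0.44  0.099 0.301]
floor z 0.019799776945820198
```

View pics/w3.png

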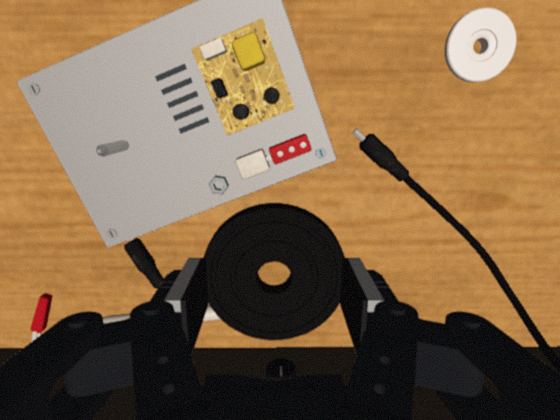

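Stud at (110,148) in the picture; centre about (0.467, -0.015).

```bash
python3 -m pendant '[[0.0137,-0.038,0,0,0,0,0],[0.0137,-0.038,0,0,0,0,0],[0.0137,-0.038,0,0,0,0,0],[0,0,0.03,0,0,0,0],[0,0,0.03,0,0,0,0],[0,0,0.028,0,0,0,0],[0,0,0,0,0,0,0],[0,0,0,0,0,0,0],[0,0,0,0,0,0,0]]'
python3 - <<'E'
from h import *
s=ctrl.sense();print(s["tcp_pos"],R.from_quat(s["ee_rot"]).as_matrix().round(4))
fit("wrist","pad",0.05,0.3,"pics/w4.png")
p,d=cams.get_image("wrist");W=world("wrist",d)
m=(d>0)&(np.hypot(W[...,0]-.467,W[...,1]+.015)<.008);print(m.sum(),np.percentile(W[m][:,2],[0,10,30,50,90]).round(4))
k=m&(W[...,2]<.068)&(W[...,2]>.05);print(k.sum(),W[k].mean(0) if k.any() else 0)
E
```

```text
t: 6.25
tcp_pos: [0.4691, -0.0112, 0.1438]
ee_rot: [-0.001, 1.0, -0.0, 0.001]
force: [0.2, -0.1, 0.9]
gripper_width: 0.0554
grip_force: 63.6
[ 0.46909842 -0.01119368  0.143797  ] [[-1.0e+00 -1.8e-03  1.2e-03]
 [-1.8e-03  1.0e+00 -1.0e-04]
 [-1.2e-03 -1.0e-04 -1.0e+00]]
pad wrist conf 0.74 n 14754 z pct [0.0772 0.0793 0.0803] circ [ 0.4683 -0.0127] 0.0305 ell mm [468.3 -12.4] [59.3 60.5] bbox [ 0.4382 -0.0405  0.0707] [0.4986 0.0157 0.0819]
1181 [0.0723 0.08   0.081  0.1493 0.1578]
0 0
```

View pics/w4.png

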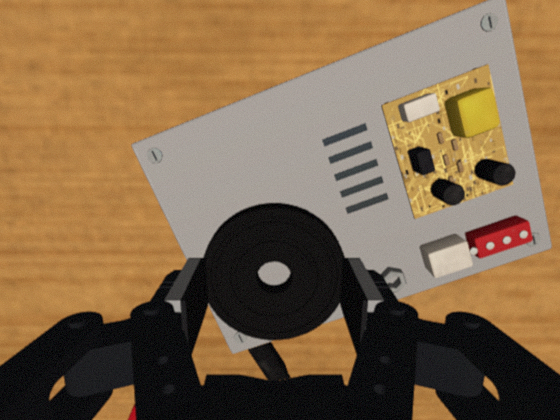

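Pad at (275,272) hangs over the stud with the chassis below; small correction, then down.

```bash
python3 -m pendant '[[0.0015,-0.0028,0,0,0,0,0],[0,0,0,0,0,0,0],[0,0,0.012,0,0,0,0],[0,0,0.012,0,0,0,0],[0,0,0.01,0,0,0,0],[0,0,0.008,0,0,0,0],[0,0,0.005,0,0,0,0],[0,0,0,0,0,0,0],[0,0,0,0,0,0,0]]'
```

```text
t: 7.15
tcp_pos: [0.4667, -0.0148, 0.0957]
ee_rot: [0.0, 1.0, 0.0, -0.0]
force: [0.2, -0.1, -0.4]
gripper_width: 0.0549
grip_force: 63.6
```

```bash
python3 -m pendant '[[0,0,0.003,0,0,0,0],[0,0,0.001,0,0,0,0],[0,0,0,0,0,0,0],[0,0,0,0,0,0,0]]'; python3 -m pendant '[[0,0,0,0,0,0,0.8],[0,0,0,0,0,0,0.8],[0,0,0,0,0,0,1],[0,0,0,0,0,0,1],[0,0,-0.01,0,0,0,1],[0,0,-0.03,0,0,0,1],[0,0,-0.035,0,0,0,1],[0,0,-0.035,0,0,0,1],[0,0,-0.035,0,0,0,1],[0,0,0,0,0,0,1],[0,0,0,0,0,0,1]]'
python3 - <<'E'
from h import *
s=ctrl.sense();print(s["tcp_pos"])
fit("wrist","pad",0.02,0.035,"pics/w5.png")
stud("wrist")
E
```

```text
t: 7.48
tcp_pos: [0.4671, -0.0149, 0.0922]
ee_rot: [-0.0, 1.0, -0.0, 0.001]
force: [0.0, -1.0, 0.7]
gripper_width: 0.0549
grip_force: 63.7
t: 8.4
tcp_pos: [0.4685, -0.0151, 0.2405]
ee_rot: [-0.0, 1.0, -0.001, 0.004]
force: [0.1, -0.2, -1.1]
gripper_width: 0.085
grip_force: 0.0
[ 0.46851128 -0.01513524  0.24050333]
pad wrist conf 0.65 n 4036 z pct [0.0263 0.0277 0.029 ] circ [ 0.4676 -0.0165] 0.0313 ell mm [466.7 -16.2] [59.5 60.8] bbox [ 0.4364 -0.0459  0.0202] [0.4959 0.0141 0.0302]
net [(0.9, [0.4664, -0.0115, 0.0157])]
n 4129
0.025 0.04 3979 mid [ 0.4672 -0.0158  0.0323] ext [0.0596 0.0581 0.0144] mean [ 0.4658 -0.0156  0.0278]
0.04 0.053 48 mid [ 0.4649 -0.0155  0.0466] ext [0.0033 0.0075 0.0126] mean [ 0.4643 -0.0155  0.0466]
0.053 0.066 102 mid [ 0.4671 -0.0155  0.0576] ext [0.0078 0.0072 0.0084] mean [ 0.4664 -0.0155  0.058 ]
px 237 310 160 232 cam [ 0.398 -0.016  0.309]
floor z 0.020105035347293347
```

View pics/w5.png

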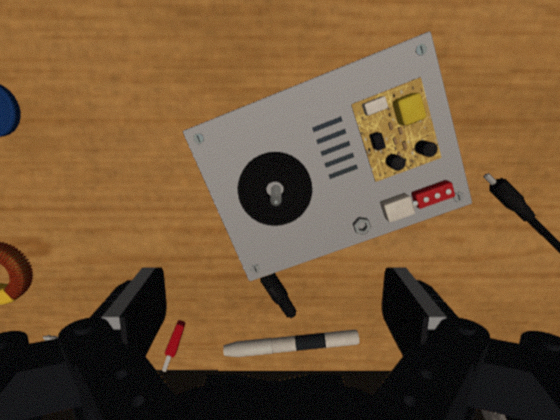

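Pad is on the stud (stud tip near (275,190)), flat on the chassis. Next the transformer.

```bash
python3 -m pendant '[[-0.011,-0.0354,0,0,0,0,1],[-0.011,-0.0354,0,0,0,0,1],[-0.011,-0.0354,0,0,0,0,1],[-0.011,-0.0354,0,0,0,0,1],[-0.011,-0.0354,0,0,0,0,1],[-0.011,-0.0354,0,0,0,0,1],[-0.011,-0.0354,0,0,0,0,1],[0,0,0,0,0,0,1],[0,0,0,0,0,0,1],[0,0,0,0,0,0,1]]'
python3 - <<'E'
from h import *
s=ctrl.sense();print(s["tcp_pos"])
fit("wrist","toroid",0.008,0.03,"pics/w6.png")
print(cams.place_of("toroid","wrist"))
fit("wrist","clamp_plate",0.004,0.02)
print(cams.place_of("clamp_plate","wrist"))
E
```

```text
t: 9.43
tcp_pos: [0.5427, -0.2619, 0.2348]
ee_rot: [0.0, 1.0, 0.001, -0.002]
force: [-0.7, 0.0, -0.3]
gripper_width: 0.0851
grip_force: 0.0
[ 0.54272922 -0.261878    0.23480823]
toroid wrist conf 0.78 n 2818 z pct [0.0026 0.0178 0.0195] circ [ 0.5472 -0.2677] 0.0289 ell mm [ 546.9 -267.8] [56.6 57.1] bbox [ 0.5185 -0.2963  0.0081] [ 0.5754 -0.2394  0.0208]
[{'xyz': [0.5458, -0.27, 0.0008], 'conf': 0.93}]
clamp_plate wrist conf 0.86 n 1833 z pct [0.0056 0.0079 0.0105] circ [ 0.4051 -0.2463] 0.0221 ell mm [ 409.8 -246. ] [32.7 44.8] bbox [ 0.3987 -0.2682  0.004 ] [ 0.4267 -0.2245  0.0122]
[{'xyz': [0.4026, -0.2435, 0.0001], 'conf': 0.91}]
```

View pics/w6.png

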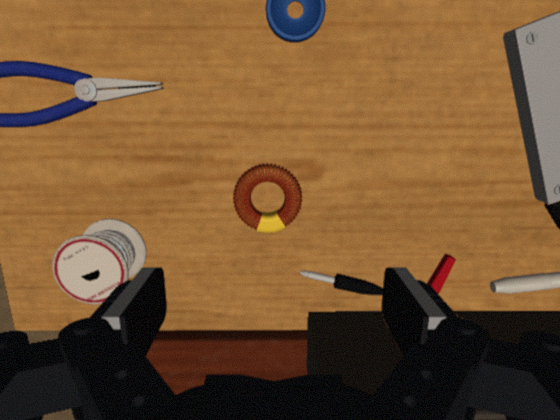

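Toroid at (268,198), tape towards +x, spool and pliers clear of the fingers.

```bash
python3 -m pendant '[[-0.0045,-0.0057,0.03,0,0,0,1],[0,0,0.035,0,0,0,1],[0,0,0.035,0,0,0,1],[0,0,0.025,0,0,0,1],[0,0,0.015,0,0,0,1],[0,0,0.013,0,0,0,1],[0,0,0,0,0,0,1],[0,0,0,0,0,0,1]]'
```

```text
t: 10.4
tcp_pos: [0.5483, -0.268, 0.0839]
ee_rot: [-0.0, 1.0, 0.0, -0.0]
force: [-0.0, 1.2, 0.2]
gripper_width: 0.0853
grip_force: 0.0
```

```bash
python3 -m pendant '[[0.001,0,0.005,0,0,0,1],[0,0,0,0,0,0,1],[0,0,0,0,0,0,0],[0,0,0,0,0,0,0],[0,0,0,0,0,0,0],[0,0,0,0,0,0,0],[0,0,0,0,0,0,0],[0,0,0,0,0,0,0],[0,0,0,0,0,0,0]]';python3 -m pendant '[[0,0,-0.005,0,0,0,0],[0,0,-0.02,0,0,0,0],[0,0,-0.03,0,0,0,0],[0,0,-0.03,0,0,0,0],[0,0,-0.03,0,0,0,0],[0,0,-0.02,0,0,0,0],[0,0,0,0,0,0,0],[0,0,0,0,0,0,0]]'
python3 - <<'E'
from h import *
s=ctrl.sense();print(s["tcp_pos"])
fit("wrist","toroid",0.1,0.25,"pics/w7.png")
E
```

```text
t: 11.15
tcp_pos: [0.5479, -0.2686, 0.0809]
ee_rot: [0.0, 1.0, -0.0, 0.001]
force: [-2.4, 1.5, 7.4]
gripper_width: 0.0547
grip_force: 61.5
t: 11.82
tcp_pos: [0.5477, -0.2687, 0.2151]
ee_rot: [-0.0, 1.0, -0.001, 0.001]
force: [-0.1, 0.2, -2.6]
gripper_width: 0.0542
grip_force: 63.7
[ 0.54770032 -0.26866004  0.21506864]
toroid wrist conf 0.78 n 11548 z pct [0.1429 0.1517 0.1533] circ [ 0.5471 -0.2701] 0.0289 ell mm [ 547.  -270.1] [57.1 57.6] bbox [ 0.5182 -0.2978  0.1366] [ 0.5759 -0.2418  0.1546]
```

View pics/w7.png

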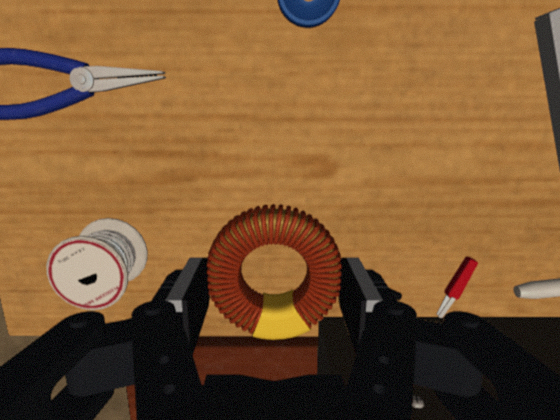

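Toroid held level and centred at (275,272).

```bash
python3 -m pendant '[[0.006,0.018,0,0,0,0,0],[0.012,0.036,0,0,0,0,0],[0.012,0.036,0,0,0,0,0],[0.012,0.036,0,0,0,0,0],[0.012,0.036,0,0,0,0,0],[0.012,0.036,0,0,0,0,0],[0.012,0.036,0,0,0,0,0],[0.002,0.018,0,0,0,0,0],[0,0,0.02,0,0,0,0],[0,0,0.025,0,0,0,0],[0,0,0,0,0,0,0],[0,0,0,0,0,0,0]]'
python3 - <<'E'
from h import *
s=ctrl.sense();print(s["tcp_pos"])
fit("wrist","toroid",0.05,0.25)
stud("wrist")
E
```

```text
t: 12.92
tcp_pos: [0.4645, -0.0156, 0.1659]
ee_rot: [-0.0, 1.0, 0.001, -0.004]
force: [0.3, 0.0, -2.2]
gripper_width: 0.0544
grip_force: 64.3
[ 0.4644809  -0.01562279  0.16587424]
toroid wrist conf 0.66 n 11657 z pct [0.0934 0.1026 0.1041] circ [ 0.4633 -0.0166] 0.0292 ell mm [462.9 -16.8] [57.1 57.4] bbox [ 0.4343 -0.0446  0.0567] [0.4917 0.0109 0.1055]
net []
n 3508
0.025 0.04 3501 mid [ 0.4668 -0.0156  0.0277] ext [0.0596 0.0587 0.0049] mean [ 0.46   -0.0149  0.0277]
0.053 0.066 7 mid [ 0.4696 -0.0164  0.0582] ext [0.002  0.0032 0.0037] mean [ 0.47   -0.0162  0.0576]
px 229 325 174 266 cam [ 0.399 -0.018  0.241]
floor z 0.020311758844038654
```

```bash
python3 -m pendant '[[-0.0035,0.001,0,0,0,0,0],[0,0,0,0,0,0,0],[0,0,0.015,0,0,0,0],[0,0,0.015,0,0,0,0],[0,0,0.012,0,0,0,0],[0,0,0.008,0,0,0,0],[0,0,0.004,0,0,0,0],[0,0,0,0,0,0,0],[0,0,0,0,0,0,0],[0,0,0,0,0,0,0]]'
python3 - <<'E'
from h import *
print(ctrl.sense()["tcp_pos"]);fit("wrist","toroid",0.035,0.25)
E
```

```text
t: 13.95
tcp_pos: [0.4715, -0.0155, 0.1157]
ee_rot: [0.0, 1.0, -0.0, 0.001]
force: [0.2, -1.0, -1.9]
gripper_width: 0.0542
grip_force: 64.3
[ 0.47147564 -0.01545921  0.11569701]
toroid wrist conf 0.69 n 11517 z pct [0.0442 0.0524 0.0539] circ [ 0.4707 -0.0167] 0.029 ell mm [470.6 -16.8] [56.8 57.5] bbox [ 0.442  -0.0444  0.0377] [0.4995 0.0107 0.0553]
```

```bash
python3 -m pendant '[[0.0025,0.001,0.001,0,0,0,0],[0.001,0,0.002,0,0,0,0],[0,0,0.002,0,0,0,0],[0,0,0,0,0,0,0],[0,0,0,0,0,0,0],[0,0,0,0,0,0,0]]'
python3 - <<'E'
from h import *
print(ctrl.sense()["tcp_pos"]);fit("wrist","toroid",0.035,0.25)
E
```

```text
t: 14.55
tcp_pos: [0.4672, -0.0143, 0.1098]
ee_rot: [-0.0, 1.0, 0.0, -0.0]
force: [-0.0, 1.0, -1.7]
gripper_width: 0.0541
grip_force: 64.3
[ 0.46720831 -0.01428966  0.10983289]
toroid wrist conf 0.82 n 11447 z pct [0.0378 0.0465 0.0481] circ [ 0.4663 -0.0157] 0.0292 ell mm [466.2 -15.7] [57.  57.8] bbox [ 0.4374 -0.0433  0.035 ] [0.4952 0.012  0.056 ]
```

```bash
python3 -m pendant '[[0,0,0.001,0,0,0,0],[0,0,0.001,0,0,0,0],[0,0,0,0,0,0,0],[0,0,0,0,0,0,0]]'
```

```text
t: 14.98
tcp_pos: [0.4671, -0.0143, 0.1078]
ee_rot: [-0.0, 1.0, 0.0, -0.0]
force: [0.9, 0.4, -1.6]
gripper_width: 0.0542
grip_force: 64.3
```

```bash
python3 -m pendant '[[0,0,0.0015,0,0,0,0],[0,0,0,0,0,0,0],[0,0,0,0,0,0,0]]'
```

```text
t: 15.23
tcp_pos: [0.4674, -0.0143, 0.107]
ee_rot: [-0.0, 1.0, -0.0, 0.0]
force: [-3.6, 0.1, 6.1]
gripper_width: 0.0542
grip_force: 65.2
```

Contact made; releasing.

```bash
python3 -m pendant '[[0,0,0,0,0,0,0.85],[0,0,0,0,0,0,0.9],[0,0,0,0,0,0,1],[0,0,0,0,0,0,1],[0,0,-0.01,0,0,0,1],[0,0,-0.03,0,0,0,1],[0,0,-0.035,0,0,0,1],[0,0,-0.035,0,0,0,1],[0,0,-0.025,0,0,0,1],[0,0,0,0,0,0,1],[0,0,0,0,0,0,1]]'
python3 - <<'E'
from h import *
print(ctrl.sense()["tcp_pos"]);fit("wrist","toroid",0.035,0.06,"pics/w8.png")
stud("wrist")
E
```

```text
t: 16.15
tcp_pos: [0.4685, -0.0145, 0.2441]
ee_rot: [-0.0, 1.0, -0.001, 0.003]
force: [0.6, -0.2, -0.8]
gripper_width: 0.0856
grip_force: 0.0
[ 0.46850265 -0.01454973  0.24409046]
toroid wrist conf 0.8 n 3131 z pct [0.0373 0.0439 0.0455] circ [ 0.4672 -0.0157] 0.0289 ell mm [467.1 -15.7] [56.5 56.7] bbox [ 0.4388 -0.0439  0.035 ] [0.4956 0.0124 0.0468]
net [(0.78, [0.4696, -0.0112, 0.0188])]
n 4408
0.025 0.04 1218 mid [ 0.4659 -0.0156  0.0325] ext [0.0571 0.0576 0.0149] mean [ 0.4619 -0.0149  0.0301]
0.04 0.053 3090 mid [ 0.4674 -0.0157  0.0463] ext [0.0575 0.057  0.0126] mean [ 0.4663 -0.0157  0.0439]
0.053 0.066 100 mid [ 0.467  -0.0157  0.0575] ext [0.0082 0.0073 0.0081] mean [ 0.4664 -0.0155  0.058 ]
px 236 310 159 236 cam [ 0.398 -0.015  0.313]
floor z 0.020237603306111684
```

Toroid is centred and at seated height. Now the bush.

```bash
python3 -m pendant '[[0.01,0.038,0,0,0,0,1],[0.01,0.038,0,0,0,0,1],[0.01,0.038,0,0,0,0,1],[0.01,0.038,0,0,0,0,1],[0.01,0.038,0,0,0,0,1],[0.01,0.038,0,0,0,0,1],[0.01,0.038,0,0,0,0,1],[0,0,0,0,0,0,1],[0,0,0,0,0,0,1],[0,0,0,0,0,0,1]]'
python3 - <<'E'
from h import *
print(ctrl.sense()["tcp_pos"]);fit("wrist","bush",0.008,0.02,"pics/w9.png")
print(cams.place_of("bush","wrist"))
E
```

```text
t: 17.18
tcp_pos: [0.3965, 0.2513, 0.2401]
ee_rot: [-0.001, 1.0, -0.001, -0.001]
force: [-0.1, -0.1, -0.2]
gripper_width: 0.0853
grip_force: 0.0
[0.39653133 0.25133025 0.24007854]
bush wrist conf 0.81 n 2541 z pct [0.0121 0.0137 0.0149] circ [0.3971 0.2506] 0.0251 ell mm [396.9 250.6] [48.9 49.6] bbox [0.372  0.2259 0.0082] [0.4209 0.2754 0.0163]
[{'xyz': [0.3957, 0.2535, -0.0002], 'conf': 0.72}]
```

View pics/w9.png

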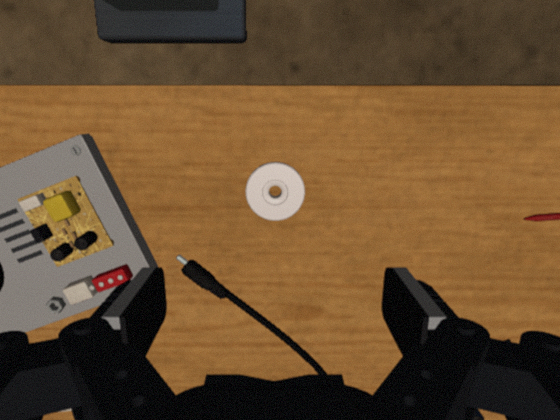

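Bush at (275,190), nothing in the fingers' way.

```bash
python3 -m pendant '[[0,-0.0005,0.035,0,0,0,1],[0,0,0.035,0,0,0,1],[0,0,0.035,0,0,0,1],[0,0,0.03,0,0,0,1],[0,0,0.015,0,0,0,1],[0,0,0.008,0,0,0,1],[0,0,0,0,0,0,1],[0,0,0,0,0,0,1],[0,0,0,0,0,0,1]]'
```

```text
t: 18.08
tcp_pos: [0.3988, 0.2513, 0.0848]
ee_rot: [0.001, 1.0, 0.001, 0.001]
force: [0.0, 0.3, 0.0]
gripper_width: 0.0855
grip_force: 0.0
```

```bash
python3 -m pendant '[[0.0015,-0.0005,0.004,0,0,0,1],[0,0,0.003,0,0,0,1],[0,0,0,0,0,0,1],[0,0,0,0,0,0,0],[0,0,0,0,0,0,0],[0,0,0,0,0,0,0],[0,0,0,0,0,0,0],[0,0,0,0,0,0,0],[0,0,0,0,0,0,0],[0,0,0,0,0,0,0],[0,0,0,0,0,0,0]]'; python3 -m pendant '[[0,0,-0.005,0,0,0,0],[0,0,-0.02,0,0,0,0],[0,0,-0.04,0,0,0,0],[0,0,-0.04,0,0,0,0],[0,0,-0.03,0,0,0,0],[0,0,0,0,0,0,0],[0,0,0,0,0,0,0],[0,0,0,0,0,0,0]]'
python3 - <<'E'
from h import *
print(ctrl.sense()["tcp_pos"]);fit("wrist","bush",0.1,0.25,"pics/w10.png")
E
```

```text
t: 19.0
tcp_pos: [0.396, 0.2509, 0.0772]
ee_rot: [-0.0, 1.0, 0.0, 0.0]
force: [-2.3, -0.4, 6.5]
gripper_width: 0.0461
grip_force: 60.4
t: 19.67
tcp_pos: [0.3951, 0.2505, 0.211]
ee_rot: [-0.0, 1.0, -0.0, -0.0]
force: [-0.8, -0.2, -0.7]
gripper_width: 0.0462
grip_force: 61.6
[0.39514683 0.25048824 0.2109749 ]
bush wrist conf 0.83 n 10349 z pct [0.1442 0.1471 0.1482] circ [0.396  0.2493] 0.0255 ell mm [396.1 249.1] [49.4 50.8] bbox [0.3706 0.226  0.1351] [0.4214 0.2724 0.15  ]
```

View pics/w10.png

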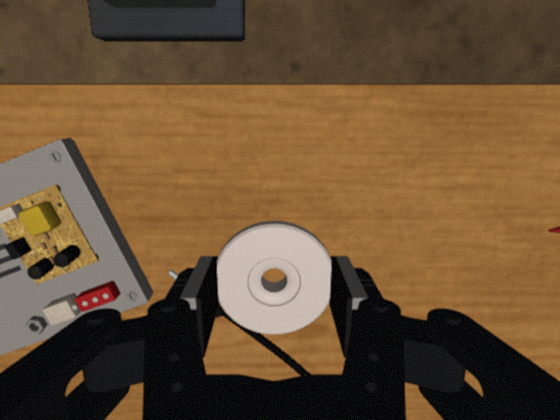

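Bush is held level at (275,277).

```bash
python3 -m pendant '[[-0.01,-0.038,0,0,0,0,0],[-0.01,-0.038,0,0,0,0,0],[-0.01,-0.038,0,0,0,0,0],[-0.01,-0.038,0,0,0,0,0],[-0.01,-0.038,0,0,0,0,0],[-0.01,-0.038,0,0,0,0,0],[-0.011,-0.037,0,0,0,0,0],[0,0,0.025,0,0,0,0],[0,0,0.025,0,0,0,0],[0,0,0,0,0,0,0],[0,0,0,0,0,0,0],[0,0,0,0,0,0,0],[0,0,0,0,0,0,0]]'
python3 - <<'E'
from h import *
print(ctrl.sense()["tcp_pos"]);fit("wrist","bush",0.06,0.25)
E
```

```text
t: 20.85
tcp_pos: [0.4674, -0.0139, 0.1623]
ee_rot: [-0.001, 1.0, -0.0, 0.001]
force: [0.3, 0.4, -0.9]
gripper_width: 0.0462
grip_force: 61.7
[ 0.4674142  -0.0139381   0.16234839]
bush wrist conf 0.91 n 10250 z pct [0.0965 0.0985 0.0995] circ [ 0.4686 -0.0153] 0.0255 ell mm [468.4 -15.1] [48.7 50.8] bbox [ 0.4432 -0.0384  0.0857] [0.4939 0.0079 0.1009]
```

```bash
python3 -m pendant '[[0.0015,-0.0004,0.012,0,0,0,0],[0,0,0.008,0,0,0,0],[0,0,0,0,0,0,0],[0,0,0,0,0,0,0],[0,0,0,0,0,0,0]]'
python3 - <<'E'
from h import *
print(ctrl.sense()["tcp_pos"]);fit("wrist","bush",0.06,0.25)
E
```

```text
t: 21.37
tcp_pos: [0.4655, -0.0146, 0.1418]
ee_rot: [-0.0, 1.0, -0.0, 0.0]
force: [0.3, 0.3, 0.2]
gripper_width: 0.0459
grip_force: 61.7
[ 0.46550585 -0.01462901  0.14178861]
bush wrist conf 0.86 n 10361 z pct [0.0754 0.0779 0.079 ] circ [ 0.4667 -0.016 ] 0.0256 ell mm [466.6 -15.9] [49.7 50.7] bbox [ 0.4413 -0.0392  0.0658] [0.4917 0.0074 0.0803]
```

Aligned within about 0.5 mm; lower with force checks.

```bash
python3 -m pendant '[[-0.0003,0.0003,0.004,0,0,0,0],[0,0,0.004,0,0,0,0],[0,0,0.004,0,0,0,0],[0,0,0,0,0,0,0],[0,0,0,0,0,0,0]]';python3 -m pendant '[[0,0,0.003,0,0,0,0],[0,0,0.003,0,0,0,0],[0,0,0.002,0,0,0,0],[0,0,0,0,0,0,0],[0,0,0,0,0,0,0]]'
```

```text
t: 21.88
tcp_pos: [0.4651, -0.0143, 0.1288]
ee_rot: [0.0, 1.0, 0.0, -0.001]
force: [0.2, 0.5, -0.2]
gripper_width: 0.0461
grip_force: 61.7
t: 22.3
tcp_pos: [0.4654, -0.0144, 0.1212]
ee_rot: [-0.0, 1.0, 0.0, -0.0]
force: [-0.2, 0.5, -1.0]
gripper_width: 0.0461
grip_force: 61.7
```

```bash
python3 -m pendant '[[0,0,0.002,0,0,0,0],[0,0,0.0015,0,0,0,0],[0,0,0.0015,0,0,0,0],[0,0,0,0,0,0,0],[0,0,0,0,0,0,0]]';python3 -m pendant '[[0,0,0.0015,0,0,0,0],[0,0,0,0,0,0,0],[0,0,0,0,0,0,0]]'
```

```text
t: 22.72
tcp_pos: [0.4654, -0.0144, 0.1163]
ee_rot: [0.0, 1.0, 0.0, -0.0]
force: [-1.2, 0.1, -0.3]
gripper_width: 0.0463
grip_force: 61.7
t: 22.97
tcp_pos: [0.4655, -0.0144, 0.1148]
ee_rot: [-0.0, 1.0, 0.0, -0.0]
force: [-0.1, -0.3, -0.2]
gripper_width: 0.0458
grip_force: 61.7
```

```bash
python3 -m pendant '[[0,0,0.0007,0,0,0,0],[0,0,0,0,0,0,0],[0,0,0,0,0,0,0.8],[0,0,0,0,0,0,0.9],[0,0,0,0,0,0,1],[0,0,0,0,0,0,1],[0,0,-0.01,0,0,0,1],[0,0,-0.03,0,0,0,1],[0,0,-0.035,0,0,0,1],[0,0,-0.035,0,0,0,1],[0,0,-0.02,0,0,0,1],[0,0,0,0,0,0,1],[0,0,0,0,0,0,1]]'
python3 - <<'E'
from h import *
print(ctrl.sense()["tcp_pos"]);fit("wrist","bush",0.04,0.054,"pics/w11.png")
stud("wrist")
fit("wrist","toroid",0.035,0.06)
E
```

```text
t: 24.05
tcp_pos: [0.4664, -0.0146, 0.2463]
ee_rot: [-0.0, 1.0, -0.0, 0.002]
force: [-0.7, -1.8, -0.8]
gripper_width: 0.0856
grip_force: 0.0
[ 0.46643773 -0.01455769  0.24630134]
bush wrist conf 0.93 n 3211 z pct [0.0491 0.0508 0.052 ] circ [ 0.4682 -0.0157] 0.0265 ell mm [468.1 -15.6] [50.4 52.5] bbox [ 0.4418 -0.0406  0.0403] [0.4934 0.009  0.053 ]
net [(0.7, [0.4691, -0.0127, 0.0183])]
n 4419
0.025 0.04 436 mid [ 0.4645 -0.0156  0.0327] ext [0.0544 0.0585 0.0145] mean [ 0.4469 -0.0146  0.0312]
0.04 0.053 3885 mid [ 0.4671 -0.0153  0.0465] ext [0.0568 0.0568 0.013 ] mean [ 0.4648 -0.0157  0.0494]
0.053 0.066 98 mid [ 0.4651 -0.0225  0.0575] ext [0.0274 0.021  0.0086] mean [ 0.4662 -0.0157  0.058 ]
px 237 310 161 237 cam [ 0.396 -0.015  0.315]
floor z 0.020225514876632388
toroid wrist conf 0.95 n 587 z pct [0.0329 0.0427 0.047 ] circ [ 0.4649 -0.0159] 0.0283 ell mm [465.5 -15.9] [53.7 56. ] bbox [ 0.4383 -0.0438  0.035 ] [0.4758 0.0123 0.0513]
```

View pics/w11.png

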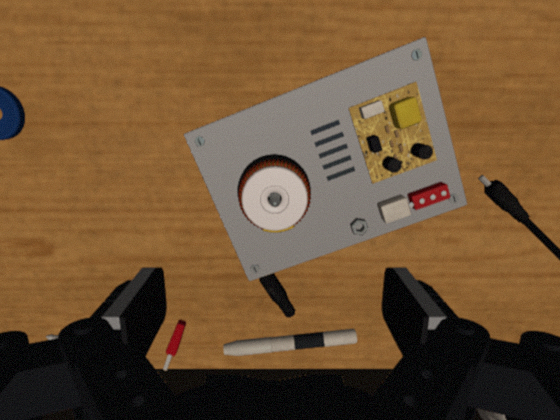

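Bush sits flat on the toroid around the stud (275,199). Now the clamp plate.

```bash
python3 -m pendant '[[0.0088,-0.033,0,0,0,0,1],[0.0088,-0.033,0,0,0,0,1],[0.0088,-0.033,0,0,0,0,1],[0.0088,-0.033,0,0,0,0,1],[0.0088,-0.033,0,0,0,0,1],[0.0088,-0.033,0,0,0,0,1],[0.0088,-0.033,0,0,0,0,1],[0,0,0,0,0,0,1],[0,0,0,0,0,0,1],[0,0,0,0,0,0,1]]'
python3 - <<'E'
from h import *
print(ctrl.sense()["tcp_pos"]);fit("wrist","clamp_plate",0.004,0.02,"pics/w12.png")
print(cams.place_of("clamp_plate","wrist"))
E
```

```text
t: 25.18
tcp_pos: [0.4035, -0.2448, 0.2432]
ee_rot: [0.0, 1.0, 0.001, -0.001]
force: [-1.4, 0.3, -0.4]
gripper_width: 0.0853
grip_force: 0.0
[ 0.40353289 -0.24482507  0.24324706]
clamp_plate wrist conf 0.85 n 1857 z pct [0.006  0.0083 0.0106] circ [ 0.4045 -0.2465] 0.0222 ell mm [ 404.3 -246.6] [43.4 43.8] bbox [ 0.3824 -0.2684  0.0043] [ 0.4257 -0.2253  0.0121]
[{'xyz': [0.4037, -0.2435, -0.0009], 'conf': 0.56}]
```

View pics/w12.png

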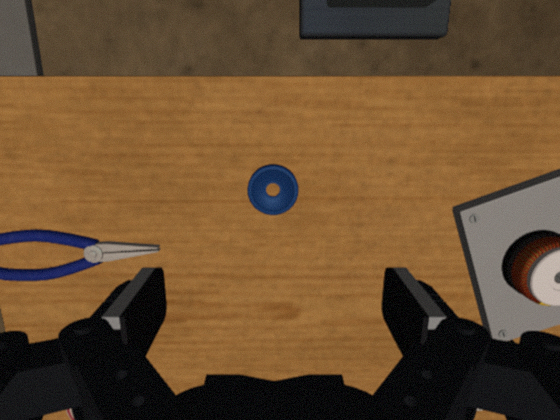

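Plate at (273,190); pliers tip is well clear.

```bash
python3 -m pendant '[[0,-0.001,0.035,0,0,0,1],[0,0,0.035,0,0,0,1],[0,0,0.035,0,0,0,1],[0,0,0.03,0,0,0,1],[0,0,0.015,0,0,0,1],[0,0,0.01,0,0,0,1],[0,0,0,0,0,0,1],[0,0,0,0,0,0,1],[0,0,0,0,0,0,1]]'
```

```text
t: 26.08
tcp_pos: [0.4051, -0.2469, 0.0856]
ee_rot: [-0.0, 1.0, -0.001, 0.001]
force: [0.9, -0.2, -0.3]
gripper_width: 0.0855
grip_force: 0.0
```

```bash
python3 -m pendant '[[0,0.001,0.005,0,0,0,1],[0,0,0.004,0,0,0,1],[0,0,0,0,0,0,1],[0,0,0,0,0,0,0],[0,0,0,0,0,0,0],[0,0,0,0,0,0,0],[0,0,0,0,0,0,0],[0,0,0,0,0,0,0],[0,0,0,0,0,0,0],[0,0,0,0,0,0,0],[0,0,0,0,0,0,0]]'; python3 -m pendant '[[0,0,-0.005,0,0,0,0],[0,0,-0.02,0,0,0,0],[0,0,-0.04,0,0,0,0],[0,0,-0.04,0,0,0,0],[0,0,-0.03,0,0,0,0],[0,0,0,0,0,0,0],[0,0,0,0,0,0,0],[0,0,0,0,0,0,0]]'
python3 - <<'E'
from h import *
print(ctrl.sense()["tcp_pos"]);fit("wrist","clamp_plate",0.1,0.25,"pics/w13.png")
E
```

```text
t: 27.0
tcp_pos: [0.4041, -0.2456, 0.0761]
ee_rot: [-0.0, 1.0, -0.0, 0.0]
force: [-1.0, 1.4, 6.1]
gripper_width: 0.0395
grip_force: 59.5
t: 27.67
tcp_pos: [0.4034, -0.2449, 0.2096]
ee_rot: [0.0, 1.0, 0.0, -0.0]
force: [-0.1, -0.3, -1.0]
gripper_width: 0.0393
grip_force: 60.6
[ 0.40336668 -0.24492175  0.20956218]
clamp_plate wrist conf 0.57 n 7536 z pct [0.139  0.1415 0.1438] circ [ 0.4036 -0.2463] 0.0225 ell mm [ 403.5 -246.2] [43.6 44.6] bbox [ 0.3813 -0.2661  0.135 ] [ 0.4257 -0.2263  0.1454]
```

View pics/w13.png

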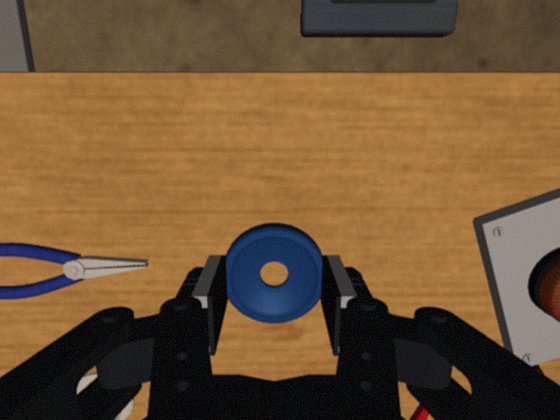

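Plate held level at (274,272).

```bash
python3 -m pendant '[[-0.009,0.033,0,0,0,0,0],[-0.009,0.033,0,0,0,0,0],[-0.009,0.033,0,0,0,0,0],[-0.009,0.033,0,0,0,0,0],[-0.009,0.033,0,0,0,0,0],[-0.009,0.033,0,0,0,0,0],[-0.009,0.033,0,0,0,0,0],[0,0,0.025,0,0,0,0],[0,0,0.025,0,0,0,0],[0,0,0,0,0,0,0],[0,0,0,0,0,0,0],[0,0,0,0,0,0,0],[0,0,0,0,0,0,0]]'
python3 - <<'E'
from h import *
print(ctrl.sense()["tcp_pos"]);fit("wrist","clamp_plate",0.06,0.25)
E
```

```text
t: 28.85
tcp_pos: [0.4677, -0.015, 0.1611]
ee_rot: [0.0, 1.0, -0.0, 0.001]
force: [0.3, -0.3, -0.0]
gripper_width: 0.0396
grip_force: 60.7
[ 0.46769554 -0.01500912  0.16113721]
clamp_plate wrist conf 0.57 n 7564 z pct [0.0906 0.093  0.0953] circ [ 0.4682 -0.0165] 0.0227 ell mm [468.  -16.2] [43.  44.8] bbox [ 0.4459 -0.0366  0.0866] [0.4904 0.0036 0.098 ]
```

```bash
python3 -m pendant '[[0.001,0.0007,0.012,0,0,0,0],[0,0,0.008,0,0,0,0],[0,0,0,0,0,0,0],[0,0,0,0,0,0,0],[0,0,0,0,0,0,0]]'
python3 - <<'E'
from h import *
print(ctrl.sense()["tcp_pos"]);fit("wrist","clamp_plate",0.05,0.25)
E
```

```text
t: 29.37
tcp_pos: [0.4662, -0.0139, 0.1406]
ee_rot: [0.0, 1.0, -0.0, 0.0]
force: [0.4, 1.0, 0.2]
gripper_width: 0.0396
grip_force: 60.7
[ 0.46617745 -0.01388149  0.14055026]
clamp_plate wrist conf 0.81 n 7426 z pct [0.0703 0.0725 0.0747] circ [ 0.4665 -0.015 ] 0.0226 ell mm [466.3 -15.4] [43.1 44.8] bbox [ 0.4441 -0.035   0.0502] [0.4886 0.0045 0.0763]
```

```bash
python3 -m pendant '[[-0.0004,-0.0003,0.004,0,0,0,0],[0,0,0.004,0,0,0,0],[0,0,0.003,0,0,0,0],[0,0,0.002,0,0,0,0],[0,0,0,0,0,0,0],[0,0,0,0,0,0,0]]';python3 -m pendant '[[0,0,0.001,0,0,0,0],[0,0,0.001,0,0,0,0],[0,0,0,0,0,0,0],[0,0,0,0,0,0,0]]'
```

```text
t: 29.97
tcp_pos: [0.4661, -0.0139, 0.1269]
ee_rot: [-0.0, 1.0, 0.0, -0.0]
force: [0.7, -1.0, -0.7]
gripper_width: 0.0398
grip_force: 60.7
t: 30.3
tcp_pos: [0.4664, -0.014, 0.1252]
ee_rot: [-0.0, 1.0, -0.0, 0.0]
force: [-0.0, 1.1, 0.5]
gripper_width: 0.0393
grip_force: 60.7
```

```bash
python3 -m pendant '[[0,0,0.0005,0,0,0,0],[0,0,0,0,0,0,0],[0,0,0,0,0,0,0.8],[0,0,0,0,0,0,0.9],[0,0,0,0,0,0,1],[0,0,0,0,0,0,1],[0,0,-0.01,0,0,0,1],[0,0,-0.03,0,0,0,1],[0,0,-0.035,0,0,0,1],[0,0,-0.035,0,0,0,1],[0,0,-0.02,0,0,0,1],[0,0,0,0,0,0,1],[0,0,0,0,0,0,1]]'
python3 - <<'E'
from h import *
print(ctrl.sense()["tcp_pos"]);fit("wrist","clamp_plate",0.048,0.065,"pics/w14.png")
stud("wrist");fit("wrist","bush",0.04,0.06)
E
```

```text
t: 31.38
tcp_pos: [0.4672, -0.0142, 0.2568]
ee_rot: [0.0, 1.0, -0.0, 0.002]
force: [-1.3, 0.3, -0.0]
gripper_width: 0.0853
grip_force: 0.0
[ 0.46722709 -0.01418394  0.25679735]
clamp_plate wrist conf 0.69 n 2464 z pct [0.0543 0.0572 0.0595] circ [ 0.4684 -0.0148] 0.0238 ell mm [468.3 -15. ] [44.9 47.2] bbox [ 0.4449 -0.0373  0.048 ] [0.492  0.0075 0.0612]
net [(0.82, [0.4679, -0.0147, 0.0164])]
n 4140
0.025 0.04 393 mid [ 0.464  -0.0156  0.0326] ext [0.0536 0.0573 0.0149] mean [ 0.4464 -0.0142  0.031 ]
0.04 0.053 1228 mid [ 0.4673 -0.0157  0.0465] ext [0.0572 0.0571 0.013 ] mean [ 0.4585 -0.0166  0.0468]
0.053 0.066 2519 mid [ 0.4669 -0.015   0.0575] ext [0.0442 0.0434 0.0089] mean [ 0.4665 -0.0152  0.0573]
px 237 308 158 232 cam [ 0.397 -0.015  0.326]
floor z 0.02015903110794734
bush wrist conf 0.94 n 535 z pct [0.0476 0.0506 0.0522] circ [ 0.4664 -0.0154] 0.0251 ell mm [466.1 -15.4] [48.4 49.7] bbox [ 0.4419 -0.0401  0.0407] [0.4773 0.0093 0.0594]
```

View pics/w14.png

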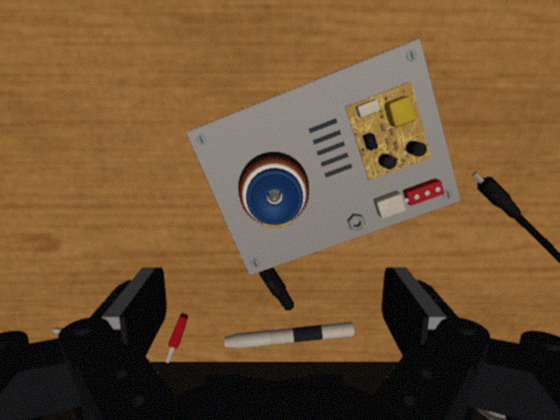

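The plate sits flat and centred, with the stud tip through its hole at (274,196), and its height matches the seated value.

```bash
python3 -c "
from workcell import ctrl
print(ctrl.finish_job())"
```

```text
the job is handed in; nothing more can be done
None
```

The job is handed in at about 31 s: pad, transformer, bush and clamp plate are stacked on the stud, centred to within about 1.5 mm and at seated height by the wrist camera, and the screwdriver, pliers and spool were not touched; no verdict was returned.

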